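# Dial the code into the sample safe and draw its bolt

## Task

Unlock the grey sample safe: roll its three thumbwheels, which stand under the clear hood, so that the faces with 4, 2 and 5 dots (left, middle, right) look squarely out of the sloping panel, then slide the steel bolt handle fully to the right and leave it there with the code still showing. Leave the other things on the bench where they stand.

Things in the scene. Friction and masses are not known exactly. Their poses are not given: they have to be found in the camera images.
- safe: Grey sample safe, fixed on the bench, 250 mm wide (y), 190 deep (x -0.085 front to +0.105 back), 118 high at the back. Origin: centre of its underside; x from front to back, y to its left as the robot sees it, z up. A flat lock panel rises backwards at 35 deg from the front lip (x -0.085, z 0.032): outward normal n = (-0.574, 0, 0.819), up-slope u = (0.819, 0, 0.574).
- panel_mid (a point): Point on the panel's surface at the middle wheel, 92 mm up-slope from the panel's lower edge. Wheels: stiff (0.13 N m, 3 N at the paddles), no detents, stops beyond faces 1 and 6 (range -0.45 to 5.69), stay where left. A fingertip put between two paddles over a flat pushes a wheel round, about one face a stroke.
- hood_edge (a point): Middle of the front edge of the clear splash hood fixed over the wheels: safe x -0.005, z 0.228. The hood is a level plate 6 mm thick from there back to x 0.105, as wide as the safe, its back wall at x 0.10, its sides open. A vertical hand on the wheels strikes it; a hand leaning back towards the robot along the panel's normal clears it.
- wheel_left_axle (a point): Centre of the left white thumbwheel (64 mm to its left (safe y = +0.064)), 8 mm beneath the panel's surface, 92 mm up-slope from its lower edge; axle along safe y. Six-sided drum 26 mm wide, flats 28 mm from the axle with 1 to 6 black dots; between the flats (30, 90.. deg from their centres) six paddles 6 mm thick reach 50 mm from the axle.
- wheel_left (a joint): Turn of the left wheel, rad: (N-1) x 1.0472 when the flat with N dots looks squarely out along the panel's normal; its code figure 4 is at 3.142. Grows as the exposed side is rolled up-slope, away from the robot; the flat with one dot more lies next on the robot's side of the one shown.
- wheel_middle_axle (a point): Centre of the middle white thumbwheel (in the middle (safe y = 0)), 8 mm beneath the panel's surface, 92 mm up-slope from its lower edge; axle along safe y. Six-sided drum 26 mm wide, flats 28 mm from the axle with 1 to 6 black dots; between the flats (30, 90.. deg from their centres) six paddles 6 mm thick reach 50 mm from the axle.
- wheel_middle (a joint): Turn of the middle wheel, rad: (N-1) x 1.0472 when the flat with N dots looks squarely out along the panel's normal; its code figure 2 is at 1.047. Grows as the exposed side is rolled up-slope, away from the robot; the flat with one dot more lies next on the robot's side of the one shown.
- wheel_right_axle (a point): Centre of the right white thumbwheel (64 mm to its right (safe y = -0.064)), 8 mm beneath the panel's surface, 92 mm up-slope from its lower edge; axle along safe y. Six-sided drum 26 mm wide, flats 28 mm from the axle with 1 to 6 black dots; between the flats (30, 90.. deg from their centres) six paddles 6 mm thick reach 50 mm from the axle.
- wheel_right (a joint): Turn of the right wheel, rad: (N-1) x 1.0472 when the flat with N dots looks squarely out along the panel's normal; its code figure 5 is at 4.189. Grows as the exposed side is rolled up-slope, away from the robot; the flat with one dot more lies next on the robot's side of the one shown.
- bolt (a joint): Travel of the lock bolt in m: 0 locked (as found), 0.05 fully drawn, towards the safe's right (-y). 3 N friction. Inside, it is stopped after about 3 mm unless all three wheels show the code to within about 0.24 rad. Stays where it is left.
- bolt_handle (a point): Middle of the bolt's steel handle, 20 mm above the panel: an upright block 14 mm wide (y), 36 mm along the slope, 34 mm high, near the panel's lower edge (19 mm up-slope from it), locked at safe y = +0.025, drawn at y = -0.025.
- blue_bottle: Bystander: clear glass reagent bottle with a blue screw cap, 68 mm across, 146 mm tall, upright; origin at the centre of its underside.
- tub: Bystander: white screw-lid tub, 71 mm across, 50 mm tall; origin at the centre of its underside.
- tape: Bystander: roll of beige tape lying flat, 98 mm across, 25 mm thick; origin at the centre of its underside.
- tips: Bystander: pipette-tip box with a clear lid, 77x122x70 mm; origin at the centre of its underside.
- dish: Bystander: flat round petri dish with lid, 92 mm across, 15 mm thick; origin at the centre of its underside.
- tweezers: Bystander: steel forceps lying flat, 120 mm long along own y; origin at the centre of its underside.

How it is judged:
By the outcome, as a careful person would: the job done as asked, in the order asked, and still so for the second after the job is handed in, with the robot touching nothing.
It also fails if it takes over 72 s, if anything falls off the work surface, if the arm or the gripper's body presses on something with over 40 N, if the wrist force passes 120 N, or if a joint passes its speed limit or range.

## Robot

A 7-joint arm with a two-finger parallel gripper is mounted at the origin on a cart in front of the work surface, level with it; the furniture and walls round the work are solid. World frame = base frame: x ahead of the robot, y to its left, z up, the work surface at z = 0. Lengths are in m, angles in rad, forces in N, time in s.
With the tool pointing down it reaches from about 0.35 to 0.9 m from the base axis. Payload 8.1 kg.
Tool frame: the origin (TCP) lies between the finger pads; the fingertips stand ahead of it and the grasp point (between the pads) is the TCP (arm.nose_length is the z of the fingertips in the tool frame, in m); z points along the fingers, y is the line along which they close (so a half turn about z gives the same grasp; the last joint's range is limited). The gripper opens to 92 mm and grips with 3 to 60 N. Pads are 19 mm wide; open, the fingers measure 130 mm over their backs; the gripper's body (75 mm by 190 mm) begins 47 mm behind the grasp point.
Start: joints at [-1.211, 0.434, 0.025, 1.573, -0.012, 1.134, -0.075], TCP at [0.279, 0.559, 0.246] pointing down, gripper open.
Joint ranges: [-2.62, 2.62], [-0.44, 2.09], [-1.27, 1.32], [0.08, 2.57], [-1.32, 4.46], [0.12, 2], [-2.74, 2.74]. Speed limits (rad/s): [2.22, 2.22, 3.01, 3.01, 3.14, 3.14, 3.14].

## Interface

Orientations are given as a rotation vector (axis times angle).
In Python, from cell import sensors, optics, arm gives the robot as it stands.
- The arm moves only by the tool arm_command, never from a script. Its argument "deltas" is one flat list of numbers, 7 for each row, row after row: the turn, a rotation vector about the world's x, y, z as a fraction of full scale, then the shift along the world's x, y, z as a fraction of full scale, then the finger opening in mm, from 0 to 91.8. In form: [wx, wy, wz, dx, dy, dz, fingers, wx, wy, wz, dx, dy, dz, fingers, ...]. A call has 1 to 20 rows; each row is the pose to reach, as a shift and turn from the pose commanded when the call began; what a row does not reach only later rows make up. Full scale, the value 1, is 1 m for a shift and 90 degrees for a turn. A row lasts 1/10 s, in which the tool goes at most 50 mm and 8.59 degrees, less where a joint would pass 70% of its speed; a pose out of reach is approached as far as the arm can. A call with a number of a shift or a turn outside -1 to 1 is refused whole. A call with a gripper value outside its range is refused whole. The fingers move at their own pace and stop on an object; "force" is the grip in N (left out, the last holds). Time passes only in rows, so rows that repeat a pose let the fingers close. It gives the time, the measured TCP pose, the force, the opening and the grip force at its end, in the units of the state.
- sensors.observe(): the state, without advancing time (a new reading comes with each control period).
- optics.get_image(name): name is "scene" or "top"; returns the picture (384x512x3 uint8, blue, green, red); there is no depth.
- optics.calibration(name): a dict with "camera_matrix" (3x3 intrinsics, pixels), "rvec" (rotation vector, rad) and "tvec" (3), from world to camera coordinates, as OpenCV has them. Camera axes: x right, y down, z forward; pixel columns grow to the right and rows downward; lengths in m; the calibration is good to about 2 mm. A picture is of the moment at which its call begins. calibration takes no time and is no camera call.
- arm.sign_off(): hands the job in; it is judged then, once.
The state is a dict: "clock": time; "joints": joint angles; "dq": joint speeds; "joint_efforts": joint torques, N m; "position": TCP position; "ee_rot": TCP orientation; "force": force on the tool from outside, world axes, zero at the start; "ft_torque": the same for the moment, N m; "width": opening from 0.0 (shut) to 1.0 (fully open); "gripper_force": force on a finger pad.
Only numpy, scipy, OpenCV 4.12 (cv2) and the standard library are available. Lean on these libraries where they do the work, as an engineer would, in place of code of your own. Each camera call takes 0.05 s, during which the arm holds its last target. There are 200 camera calls.

## Working session

There is one attempt and no reset: what is moved stays moved. The work goes in short steps, Python scripts to look and compute and a tool call to move; the robot and the scene stay as the last step left them, time stands still between calls to the robot, and variables do not carry over. Pictures are saved under pics/ and viewed, at most 10 in all, crops included, and the job is handed in when it is done.

Besides the shell and the picture viewer there is one more tool, called by a JSON object that holds its "api" and its "payload". arm_command: Moves the arm, as the interface text tells. Its arguments: {"type":"object","properties":{"deltas":{"type":"array","items":{"type":"number"}},"force":{"type":"number"}},"required":["deltas"]}

```bash
ls; mkdir -p pics; python3 - <<'E'
from cell import sensors, optics, arm
import cv2
print(sensors.observe()); print(arm.nose_length)
for n in("scene","top"):
    cv2.imwrite(f"pics/{n}0.png",optics.get_image(n)); print(n,optics.calibration(n))
E
```

```text
pics
{'clock': 0.0, 'joints': array([-1.21060458,  0.4352137 ,  0.02494229,  1.57409679, -0.0115985 ,
        1.13400975, -0.0751273 ]), 'dq': array([-2.21575388e-04,  5.79022229e-04, -7.60046933e-04,  5.64979389e-04,
        6.73109913e-04,  7.72566788e-04,  2.18750158e-05]), 'joint_efforts': array([ 3.31222418e-04, -6.67856669e+01,  9.85029079e-01, -3.14448380e+01,
       -6.05625054e-02,  4.32571897e-02,  1.25582342e-04]), 'position': array([0.27884617, 0.55880272, 0.24495048]), 'ee_rot': array([-7.20532783e-01, -3.05760761e+00,  2.45891134e-03]), 'force': array([0.31720295, 0.08559729, 0.64961533]), 'ft_torque': array([ 0.0098259 , -0.06507055,  0.02742055]), 'gripper_force': 0.0, 'width': 1.004026672948849}
0.019
scene {'camera_matrix': array([[384.69432437,   0.        , 247.9978173 ],
       [  0.        , 384.69432437, 194.29232726],
       [  0.        ,   0.        ,   1.        ]]), 'rvec': array([ 2.28441127, -0.74586255,  0.32240999]), 'tvec': array([-0.28481516,  0.45603496,  1.25697563])}
top {'camera_matrix': array([[351.42333361,   0.        , 246.81792061],
       [  0.        , 351.42333361, 189.60748006],
       [  0.        ,   0.        ,   1.        ]]), 'rvec': array([ 2.16170154, -2.20546616,  0.09748588]), 'tvec': array([0.2123413 , 0.53674906, 1.47068704])}
```

View pics/scene0.png

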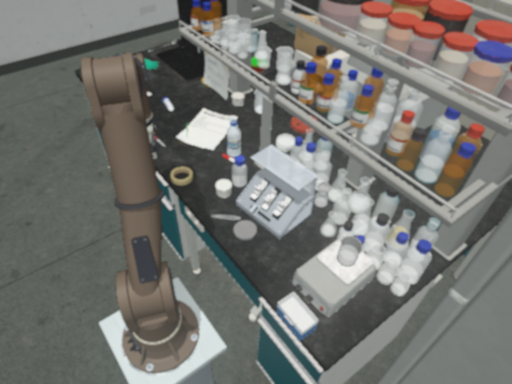

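View pics/top0.png

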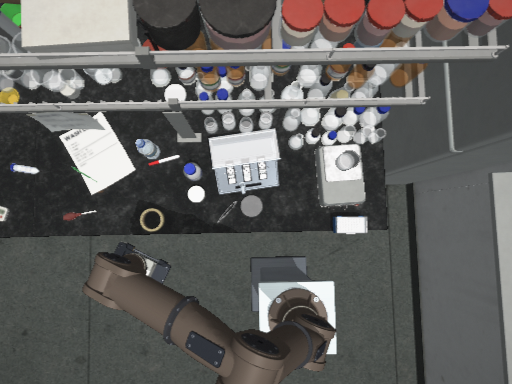

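The safe sits at about (278,195) in the scene view and (245,165) in the top view. The dots are too small to read here, so I'll enlarge both.

```bash
python3 - <<'E'
import cv2,numpy as np
a=cv2.imread("pics/scene0.png")[140:240,225:325]; b=cv2.imread("pics/top0.png")[122:202,202:286]
A=cv2.resize(a,(400,400),interpolation=cv2.INTER_CUBIC) 
B=cv2.resize(b,(400,381),interpolation=cv2.INTER_CUBIC)
B=cv2.copyMakeBorder(B,0,19,0,0,cv2.BORDER_CONSTANT)
o=np.hstack([A,B]); cv2.imwrite("pics/crop0.png",o)
E
```

```text
(no output)
```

View pics/crop0.png

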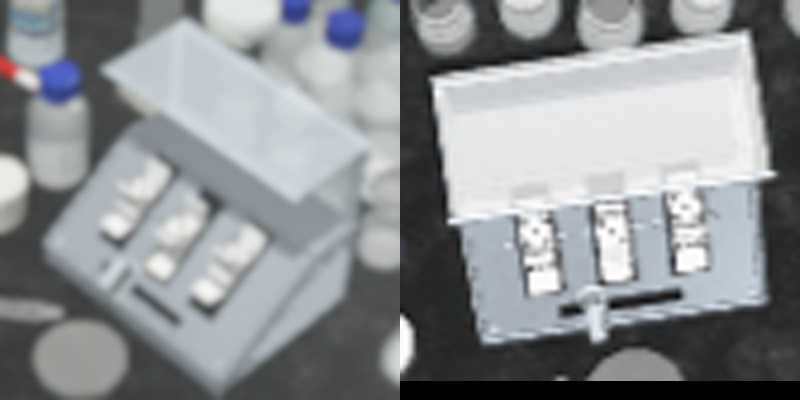

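```bash
cat > h.py <<'E'
import numpy as np,cv2
from cell import sensors, optics, arm
def ray(n,px):
    c=optics.calibration(n);R=cv2.Rodrigues(c["rvec"])[0]
    d=R.T@np.linalg.inv(c["camera_matrix"])@[px[0],px[1],1]; return -R.T@c["tvec"],d
def onz(n,px,z):
    o,d=ray(n,px); return o+d*(z-o[2])/d[2]
def proj(n,P):
    c=optics.calibration(n); return cv2.projectPoints(np.atleast_2d(P).astype(float),c["rvec"],c["tvec"],c["camera_matrix"],None)[0][:,0]
E
python3 - <<'E'
from h import *
np.set_printoptions(precision=4,suppress=True)
T={"hL":(212.1,168.4,.231),"hR":(281,158.5,.231),"lL":(219.8,194,.032),"lR":(279.1,185.6,.032)}
S={"hL":(251.2,157,.231),"hR":(299.5,190,.231),"lL":(236.2,201.7,.032),"lR":(279.5,238.2,.032)}
for k in T:
    print(k,onz("top",T[k][:2],T[k][2]),onz("scene",S[k][:2],S[k][2]))
for N,M in(("top",T),("scene",S)):
  for a,b in(("hL","hR"),("lL","lR")):
    d=onz(N,M[b][:2],M[b][2])-onz(N,M[a][:2],M[a][2]); print(N,a,np.linalg.norm(d),np.arctan2(d[0],-d[1]))
E
```

```text
hL [0.6042 0.3289 0.231 ] [0.6045 0.3223 0.231 ]
hR [0.636  0.0755 0.231 ] [0.6379 0.0741 0.231 ]
lL [0.5237 0.3157 0.032 ] [0.5225 0.3108 0.032 ]
lR [0.5543 0.0651 0.032 ] [0.5477 0.0556 0.032 ]
top hL 0.2554058269499704 0.12480107859810352
top lL 0.25245341355787276 0.12138182796697855
scene hL 0.2505043608389273 0.13379238782339653
scene lL 0.25643809009349205 0.09852160800965554
```

```bash
cat >> h.py <<'E'
yaw=0.125; O=np.array([.6245,.200,0])
Rz=cv2.Rodrigues(np.array([0,0,yaw]))[0]
u=np.array([.819,0,.574]); n=np.array([-.574,0,.819])
def P(s,y,h): # s up-slope from lip, h above the panel -> world
    return O+Rz@(np.array([-.085,0,.032])+u*s+n*h+np.array([0,y,0]))
def rect(name,img,yc,h,sc=6,S=(.04,.145),w=.024):
    H_,W_=int((S[1]-S[0])*1000*sc),int(2*w*1000*sc)
    src=proj(name,np.array([P(S[1],yc+w,h),P(S[1],yc-w,h),P(S[0],yc-w,h),P(S[0],yc+w,h)])).astype(np.float32)
    dst=np.float32([[0,0],[W_,0],[W_,H_],[0,H_]])
    return cv2.warpPerspective(img,cv2.getPerspectiveTransform(src,dst),(W_,H_),flags=cv2.INTER_CUBIC)
def sheet(out,imgs,h=.02,sc=2.7):
    cols=[cv2.copyMakeBorder(rect(k,imgs[k],y,h,sc),4,4,1,1,cv2.BORDER_CONSTANT,value=(0,0,255)) for k in("top","scene") for y in(.064,0,-.064)]
    o=np.hstack(cols); 
    o=cv2.convertScaleAbs(o,alpha=1.0); cv2.imwrite(out,cv2.resize(o,None,fx=798/o.shape[1],fy=min(598/o.shape[0],1.5*798/o.shape[1])))
E
python3 - <<'E'
from h import *
im={k:cv2.imread(f"pics/{k}0.png") for k in("top","scene")}
sheet("pics/r0.png",im)
for k in im: print(k,proj(k,np.array([P(.092,y,.02) for y in(.064,0,-.064)])).round(1).tolist(),proj(k,P(.019,.025,.037)),[ (ray(k,(0,0))[0]).round(2)])
E
```

```text
top [[232.0, 174.8], [247.7, 172.5], [263.4, 170.2]] [[244.03604892 190.93835828]] [array([0.42, 0.21, 1.51])]
scene [[257.7, 189.9], [268.9, 198.3], [280.6, 207.0]] [[251.98979097 208.30185632]] [array([-0.11, -0.59,  1.23])]
```

View pics/r0.png

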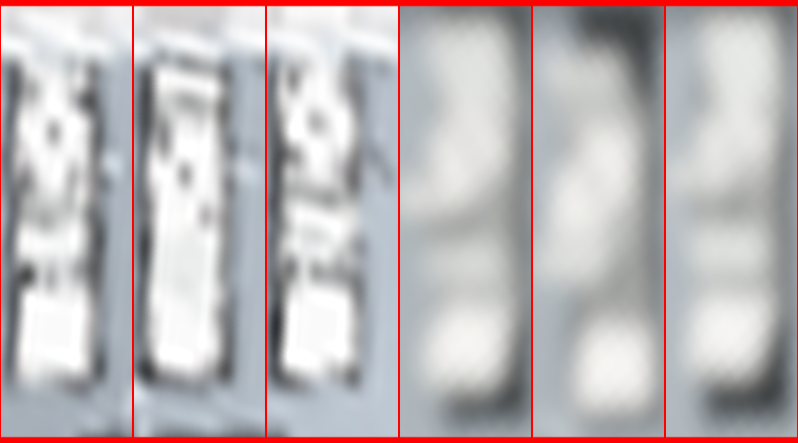

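The top view shows 5 dots on the left wheel (centre dot at 55,130), 3 on the middle (185,175) and probably 5 on the right (317,122). Each is rolled up-slope of square. I'll zoom in to confirm the left and right counts.

```bash
python3 - <<'E'
from h import *
im=cv2.imread("pics/top0.png")
g=cv2.cvtColor(im,cv2.COLOR_BGR2GRAY)
g=g[158:188,222:272]; g=np.clip((g.astype(float)-60)*1.3,0,255).astype(np.uint8)
cv2.imwrite("pics/z0.png",cv2.resize(g,None,fx=16,fy=16,interpolation=cv2.INTER_LANCZOS4))
E
```

```text
(no output)
```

View pics/z0.png

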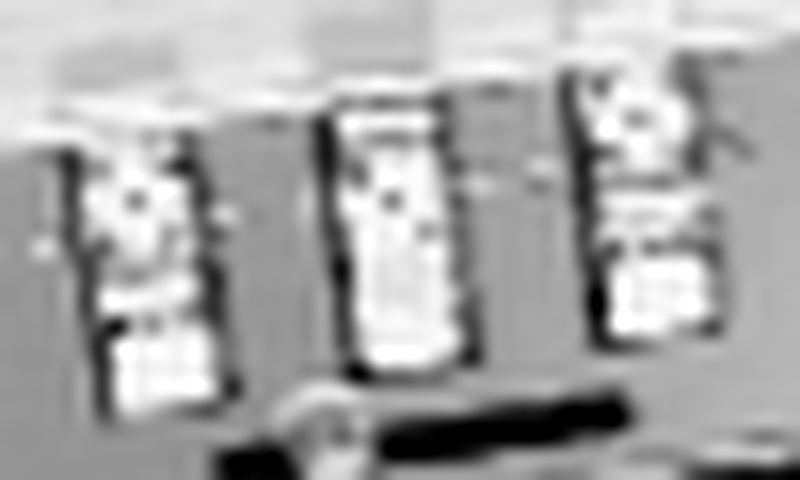

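Left is 5 with d≈+0.74 rad, middle is 3 with d≈+0.38, and right is 5 with d≈+0.78. All three must be rolled down-slope, by about 1.79, 1.43 and 0.78 rad. Next I'll check the bottle's clearance and work out the waypoints.

```bash
cat >> h.py <<'E'
from scipy.spatial.transform import Rotation as Ro
def goal(eps=.1,dyaw=0):
    # tool z = -n leaned back by eps, tool y = safe y
    return Ro.from_euler("z",yaw)*Ro.from_euler("y",-.611-eps)*Ro.from_matrix([[-1,0,0],[0,1,0],[0,0,-1]])
def tcp(s,y,h,eps=.1): # tip centre at (s,y,h) -> TCP
    R=goal(eps).as_matrix(); return P(s,y,h)-R[:,2]*arm.nose_length
def delta(s,y,h,eps=.1,ref=None):
    o=sensors.observe(); p,r=(o["position"],o["ee_rot"]) if ref is None else ref
    return np.r_[(goal(eps)*Ro.from_rotvec(r).inv()).as_rotvec()/(np.pi/2), tcp(s,y,h,eps)-p]
E
python3 - <<'E'
from h import *
np.set_printoptions(precision=4,suppress=True)
print("cap top",onz("top",(190.5,169),.146),onz("scene",(239.5,159.5),.146), "base guess")
b=onz("top",(190.5,169),.146); print("in safe",Rz.T@(b-O))
for k in[(.128,.064,.10),(.128,.064,.028),(.0848,.064,.028)]: print(k,delta(*k),tcp(*k))
print("u world",Rz@u,"n",Rz@n,"y",Rz@[0,1,0])
E
```

```text
cap top [0.6157 0.4207 0.146 ] [0.615 0.416 0.146] base guess
in safe [0.0188 0.2201 0.146 ]
(0.128, 0.064, 0.1) [-0.0763 -0.4525  0.3585  0.2881 -0.3016 -0.0433] [0.5669 0.2573 0.2018]
(0.128, 0.064, 0.028) [-0.0763 -0.4525  0.3585  0.3291 -0.2964 -0.1022] [0.6079 0.2624 0.1428]
(0.0848, 0.064, 0.028) [-0.0763 -0.4525  0.3585  0.294  -0.3008 -0.127 ] [0.5728 0.258  0.118 ]
u world [0.8126 0.1021 0.574 ] n [-0.5695 -0.0716  0.819 ] y [-0.1247  0.9922  0.    ]
```

{"api": "arm_command", "payload": {"deltas": [0,0,0,0,0,0.05,0,-0.0763,-0.4525,0.3585,0.15,-0.17,0.04,0,-0.0763,-0.4525,0.3585,0.15,-0.17,0.04,0,-0.0763,-0.4525,0.3585,0.15,-0.17,0.04,0,-0.0763,-0.4525,0.3585,0.15,-0.17,0.04,0,-0.0763,-0.4525,0.3585,0.15,-0.17,0.04,0,-0.0763,-0.4525,0.3585,0.265,-0.305,-0.01,0,-0.0763,-0.4525,0.3585,0.265,-0.305,-0.01,0,-0.0763,-0.4525,0.3585,0.265,-0.305,-0.01,0,-0.0763,-0.4525,0.3585,0.265,-0.305,-0.01,0,-0.0763,-0.4525,0.3585,0.265,-0.305,-0.01,0,-0.0763,-0.4525,0.3585,0.265,-0.305,-0.01,0,-0.0763,-0.4525,0.3585,0.265,-0.305,-0.01,0]}}

```text
clock: 1.4
position: [0.5436, 0.2555, 0.2359]
ee_rot: [-0.154, 2.427, 0.06]
force: [-0.1, 0.4, -0.2]
width: 0.002
gripper_force: 0.0
```

```bash
python3 - <<'E'
from h import *
np.set_printoptions(precision=4,suppress=True)
o=sensors.observe(); print(o["clock"],o["joints"],o["position"],o["width"],o["force"])
for k in[(.125,.064,.14),(.117,.064,.028)]: print(k,delta(*k))
imgs={k:optics.get_image(k) for k in("top","scene")}
a=cv2.resize(imgs["top"][110:230,180:340],(640,480)); b=imgs["scene"][100:260,160:320]
cv2.imwrite("pics/v1.png",np.hstack([cv2.resize(imgs["top"][120:220,195:295],(400,400)),cv2.resize(b,(400,400))]))
E
```

```text
1.4 [-1.0367  0.1748  0.3214  2.2524  1.2475  0.3454 -0.1642] [0.5436 0.2555 0.2359] 0.002198405687274856 [-0.1228  0.3752 -0.2394]
(0.125, 0.064, 0.14) [-0.0011 -0.0002 -0.0016 -0.0019 -0.0014 -0.0031]
(0.117, 0.064, 0.028) [-0.0011 -0.0002 -0.0016  0.0554  0.0058 -0.0994]
```

View pics/v1.png

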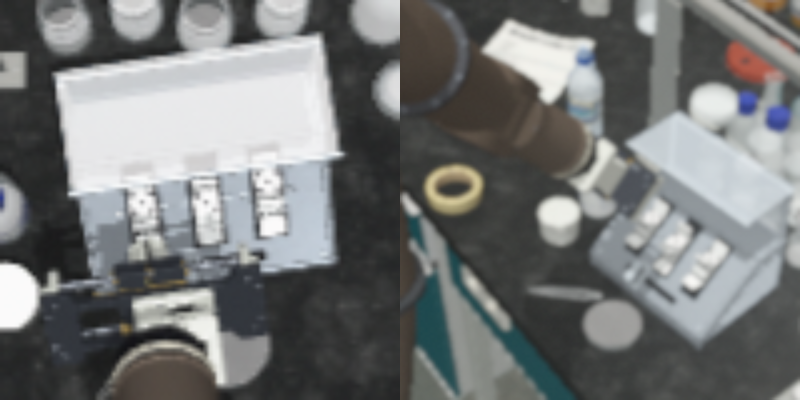

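The picture shows the closed fingers lined up over the left wheel at about (150,245), with the hood clear. I'll make the first stroke now and stop while still in contact to read the force.

{"api": "arm_command", "payload": {"deltas": [0,0,0,0.04,0.005,-0.071,0,0,0,0,0.04,0.005,-0.071,0,0,0,0,0.0576,0.007,-0.097,0,0,0,0,0.0576,0.007,-0.097,0,0,0,0,0.053,0.0065,-0.1,0,0,0,0,0.0487,0.006,-0.1033,0,0,0,0,0.044,0.0055,-0.1065,0,0,0,0,0.0397,0.005,-0.1096,0,0,0,0,0.035,0.004,-0.113,0]}}

```text
clock: 2.4
position: [0.5793, 0.2591, 0.1242]
ee_rot: [-0.153, 2.424, 0.06]
force: [4.0, 0.8, 1.6]
width: 0.006
gripper_force: 1.9
```

```bash
python3 - <<'E'
from h import *
np.set_printoptions(precision=4,suppress=True)
o=sensors.observe(); R=goal().as_matrix()
q=Rz.T@(o["position"]+R[:,2]*.019-O)-[-.085,0,.032]; print("tip s,y,h",q@u,q[1],q@n); f=Rz.T@o["force"]; print("force u,y,n",f@u,f[1],f@n)
imgs={k:optics.get_image(k) for k in("top","scene")}
cv2.imwrite("pics/v2.png",np.hstack([cv2.resize(imgs["top"][150:210,210:270],(400,400),interpolation=cv2.INTER_CUBIC),cv2.resize(imgs["scene"][150:230,220:300],(400,400),interpolation=cv2.INTER_CUBIC)]))
E
```

```text
tip s,y,h 0.09366845952635652 0.06427865788983558 0.02931622151643138
force u,y,n 4.216839506797707 0.2885302229631993 -1.010779752081569
```

View pics/v2.png

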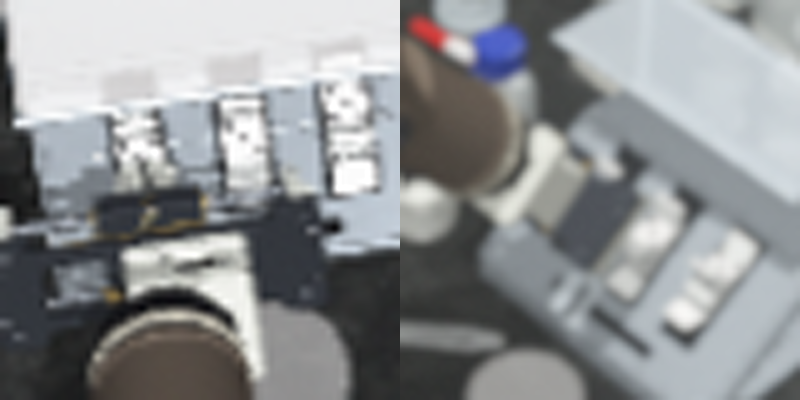

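The wheel resists with about 4 N along +u and turns as planned. I'll finish stroke 1, make stroke 2, then lift and shift over to the middle wheel.

{"api": "arm_command", "payload": {"deltas": [0,0,0,-0.007,-0.001,-0.005,0,0,0,0,-0.0144,-0.0018,-0.0102,0,0,0,0,-0.0144,-0.0018,-0.0102,0,0,0,0,-0.0343,-0.0043,0.0185,0,0,0,0,-0.0343,-0.0043,0.0185,0,0,0,0,0.004,0.0005,0.0455,0,0,0,0,0.004,0.0005,0.0455,0,0,0,0,0.0244,0.003,0.016,0,0,0,0,0.0244,0.003,0.016,0,0,0,0,0.018,0.0022,0.0116,0,0,0,0,0.012,0.0014,0.0072,0,0,0,0,0.006,0.0006,0.0028,0,0,0,0,-0.0005,-0.0002,-0.0016,0,0,0,0,-0.0066,-0.0009,-0.006,0,0,0,0,-0.0066,-0.0009,-0.006,0,0,0,0,-0.0066,-0.0009,-0.006,0]}}

```text
clock: 4.1
position: [0.5714, 0.2573, 0.1162]
ee_rot: [-0.154, 2.429, 0.058]
force: [-0.3, 0.6, 1.3]
width: 0.006
gripper_force: 0.4
```

```bash
cat >> h.py <<'E'
def st():
    np.set_printoptions(precision=4,suppress=True)
    o=sensors.observe(); R=Ro.from_rotvec(o["ee_rot"]).as_matrix()
    q=Rz.T@(o["position"]+R[:,2]*.019-O)-[-.085,0,.032]; f=Rz.T@o["force"]
    print("t",o["clock"],"tip s,y,h",np.array([q@u,q[1],q@n]),"F u,y,n",np.array([f@u,f[1],f@n]))
E
python3 -c "
from h import *
st()"
```

```text
t 4.1 tip s,y,h [0.0825 0.0635 0.0274] F u,y,n [0.5163 0.595  1.1717]
```

{"api": "arm_command", "payload": {"deltas": [0,0,0,-0.0313,-0.0039,0.045,0,0,0,0,-0.0313,-0.0039,0.045,0,0,0,0,-0.0043,-0.0645,0.0585,0,0,0,0,-0.0043,-0.0645,0.0585,0,0,0,0,-0.0043,-0.0645,0.0585,0,0,0,0,0.0267,-0.0606,0.0139,0,0,0,0,0.0267,-0.0606,0.0139,0,0,0,0,0.0267,-0.0606,0.0139,0,0,0,0,0.0186,-0.0616,0.0082,0,0,0,0,0.0105,-0.0627,0.0024,0,0,0,0,0.0023,-0.0637,-0.0033,0,0,0,0,0.0023,-0.0637,-0.0033,0,0,0,0,-0.0176,-0.0662,0.0254,0,0,0,0,-0.0176,-0.0662,0.0254,0,0,0,0,0.0206,-0.0614,0.0524,0,0,0,0,0.0206,-0.0614,0.0524,0,0,0,0,0.0405,-0.0589,0.0237,0,0,0,0,0.0405,-0.0589,0.0237,0]}}

```text
clock: 5.9
position: [0.6139, 0.1986, 0.1381]
ee_rot: [-0.153, 2.428, 0.058]
force: [1.6, 1.0, 1.1]
width: 0.005
gripper_force: 1.1
```

```bash
python3 -c "
from h import *
st()"
```

```text
t 5.9 tip s,y,h [ 0.1236 -0.0001  0.0254] F u,y,n [ 2.0436  0.8008 -0.1022]
```

{"api": "arm_command", "payload": {"deltas": [0,0,0,-0.0064,-0.0008,-0.0025,0,0,0,0,-0.0128,-0.0016,-0.0068,0,0,0,0,-0.0192,-0.0024,-0.0112,0,0,0,0,-0.0256,-0.0032,-0.0156,0,0,0,0,-0.029,-0.0036,-0.018,0,0,0,0,-0.032,-0.004,-0.02,0,0,0,0,-0.032,-0.004,-0.02,0,0,0,0,-0.032,-0.004,-0.02,0]}}

```text
clock: 6.7
position: [0.5804, 0.1946, 0.1201]
ee_rot: [-0.153, 2.428, 0.058]
force: [0.0, 0.2, 1.7]
width: 0.007
gripper_force: 0.8
```

```bash
python3 -c "
from h import *
st()"
```

```text
t 6.7 tip s,y,h [0.0857 0.0002 0.03  ] F u,y,n [1.0219 0.1817 1.3735]
```

{"api": "arm_command", "payload": {"deltas": [0,0,0,-0.0313,-0.0039,0.045,0,0,0,0,-0.0313,-0.0039,0.045,0,0,0,0,0.0055,-0.0638,0.0654,0,0,0,0,0.0055,-0.0638,0.0654,0,0,0,0,0.0055,-0.0638,0.0654,0,0,0,0,0.0055,-0.0638,0.0654,0]}}

```text
clock: 7.3
position: [0.5861, 0.1303, 0.1856]
ee_rot: [-0.151, 2.428, 0.058]
force: [0.4, 0.8, -0.7]
width: 0.007
gripper_force: 0.0
```

```bash
python3 - <<'E'
from h import *
st()
imgs={k:optics.get_image(k) for k in("top","scene")}
cv2.imwrite("pics/v3.png",np.hstack([cv2.resize(imgs["top"][155:200,215:275],(480,360),interpolation=cv2.INTER_CUBIC)]))
E
```

```text
t 7.3 tip s,y,h [ 0.1213 -0.0644  0.0849] F u,y,n [ 0.0025  0.7144 -0.8022]
```

View pics/v3.png

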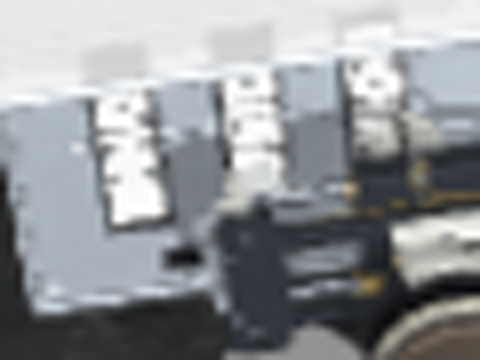

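The hand now stands over the right wheel, and the left and middle wheels have turned. I'll make the right wheel's stroke and then back off for a clear look.

{"api": "arm_command", "payload": {"deltas": [0,0,0,0.0325,0.0041,-0.0467,0,0,0,0,0.0325,0.0041,-0.0467,0,0,0,0,0.0325,0.0041,-0.0467,0,0,0,0,0.0265,0.0035,-0.051,0,0,0,0,0.0205,0.0028,-0.0551,0,0,0,0,0.0145,0.002,-0.0594,0,0,0,0,0.009,0.0012,-0.0633,0,0,0,0,0.006,0.0008,-0.0654,0,0,0,0,0.0036,0.0005,-0.0671,0,0,0,0,0.0036,0.0005,-0.0671,0,0,0,0,0.0036,0.0005,-0.0671,0]}}

```text
clock: 8.5
position: [0.5897, 0.1313, 0.1185]
ee_rot: [-0.153, 2.428, 0.058]
force: [1.3, 0.2, 2.3]
width: 0.004
gripper_force: 1.1
```

```bash
python3 -c "
from h import *
st()"
```

```text
t 8.5 tip s,y,h [ 0.0858 -0.0638  0.0279] F u,y,n [2.4521 0.0183 1.1267]
```

{"api": "arm_command", "payload": {"deltas": [0,0,0,-0.0342,-0.0043,0.0491,0,0,0,0,-0.0342,-0.0043,0.0491,0,0,0,0,-0.17,0,0.1,0,0,0,0,-0.17,0,0.1,0,0,0,0,-0.17,0,0.1,0,0,0,0,-0.17,0,0.1,0,0,0,0,-0.17,0,0.1,0]}}

```text
clock: 9.2
position: [0.4173, 0.1337, 0.2197]
ee_rot: [-0.159, 2.426, 0.063]
force: [1.6, -0.4, -0.1]
width: 0.004
gripper_force: 0.0
```

```bash
python3 - <<'E'
from h import *
st()
im=optics.get_image("top"); cv2.imwrite("pics/top4.png",im)
g=cv2.cvtColor(im,cv2.COLOR_BGR2GRAY)[158:203,217:277]; g=np.clip((g.astype(float)-60)*1.3,0,255).astype(np.uint8)
cv2.imwrite("pics/z4.png",cv2.resize(g,None,fx=13,fy=13,interpolation=cv2.INTER_LANCZOS4))
# predicted pixel position in the crop of flat centres at d=0 and paddle tips at +-.524
for y in(.064,0,-.064):
    pts=[P(.092,y,.02)]+[P(.092+.05*np.sin(a),y,-.008+.05*np.cos(a)) for a in(.524,-.524)]
    print(((proj("top",np.array(pts))-[217,158]+.5)*13).round().tolist())
E
```

```text
t 9.2 tip s,y,h [ 0.0042 -0.0398  0.2088] F u,y,n [ 1.2113 -0.589  -0.9823]
[[201.0, 224.0], [192.0, 176.0], [215.0, 318.0]]
[[405.0, 195.0], [401.0, 146.0], [419.0, 288.0]]
[[609.0, 165.0], [608.0, 116.0], [623.0, 259.0]]
```

View pics/z4.png

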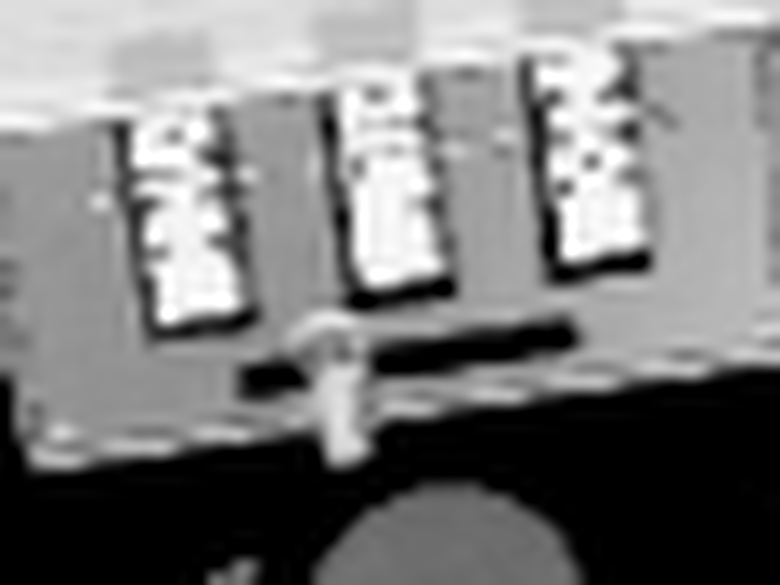

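The left wheel shows 4 (corner dots at 155,245 and 215,240, none in the centre), the middle shows 2 (355,165 and 425,195), and the right shows 5 (centre dot at 590,160). All three look square to the panel, so the bolt is next.

```bash
python3 - <<'E'
from h import *
st()
for k in[(.019,.065,.1),(.019,.065,.018),(.019,.0,.018)]: print(k,delta(*k))
E
```

```text
t 9.25 tip s,y,h [ 0.0044 -0.0414  0.208 ] F u,y,n [-0.3105 -0.1565  0.7209]
(0.019, 0.065, 0.1) [-0.0015  0.0001 -0.0028  0.0601  0.1149 -0.0801]
(0.019, 0.065, 0.018) [-0.0015  0.0001 -0.0028  0.1068  0.1207 -0.1472]
(0.019, 0.0, 0.018) [-0.0015  0.0001 -0.0028  0.1149  0.0562 -0.1472]
```

{"api": "arm_command", "payload": {"deltas": [0,0,0,0.06,0.115,-0.08,0,0,0,0,0.06,0.115,-0.08,0,0,0,0,0.06,0.115,-0.08,0,0,0,0,0.06,0.115,-0.08,0,0,0,0,0.1068,0.1207,-0.1472,0,0,0,0,0.1068,0.1207,-0.1472,0,0,0,0,0.1068,0.1207,-0.1472,0,0,0,0,0.108,0.112,-0.1472,0,0,0,0,0.109,0.105,-0.1472,0,0,0,0,0.1097,0.099,-0.1472,0,0,0,0,0.1104,0.093,-0.1472,0,0,0,0,0.1111,0.087,-0.1472,0,0,0,0,0.1119,0.081,-0.1472,0]}}

```text
clock: 10.55
position: [0.5321, 0.2121, 0.0724]
ee_rot: [-0.153, 2.425, 0.059]
force: [-2.2, 3.2, 2.3]
width: 0.007
gripper_force: 1.7
```

```bash
python3 -c "
from h import *
st()"
```

```text
t 10.55 tip s,y,h [0.0209 0.0235 0.0171] F u,y,n [-0.1756  3.4305  2.9432]
```

The bolt slides with about 3.4 N and has gone well past its 3 mm stop. I'll push on to the end.

{"api": "arm_command", "payload": {"deltas": [0,0,0,0.0007,-0.006,0,0,0,0,0,0.0015,-0.012,0,0,0,0,0,0.0021,-0.017,0,0,0,0,0,0.0025,-0.02,0,0,0,0,0,0.0027,-0.022,0,0,0,0,0,0.003,-0.024,0,0,0,0,0,0.003,-0.024,0,0]}}

```text
clock: 11.25
position: [0.5351, 0.19, 0.0718]
ee_rot: [-0.156, 2.426, 0.061]
force: [-1.3, 7.6, 1.7]
width: 0.011
gripper_force: 3.7
```

```bash
python3 -c "
from h import *
st()"
```

```text
t 11.25 tip s,y,h [0.0207 0.0013 0.0165] F u,y,n [0.6751 7.7153 1.5497]
```

{"api": "arm_command", "payload": {"deltas": [0,0,0,0.0004,-0.003,0,0,0,0,0,0.0006,-0.005,0,0,0,0,0,0.0006,-0.005,0,0]}}

```text
clock: 11.55
position: [0.535, 0.1896, 0.072]
ee_rot: [-0.163, 2.426, 0.069]
force: [-1.1, 19.6, -0.8]
width: 0.003
gripper_force: 9.4
```

```bash
python3 -c "
from h import *
st()"
```

```text
t 11.55 tip s,y,h [0.0207 0.0011 0.0167] F u,y,n [ 0.6506 19.5807 -1.4219]
```

{"api": "arm_command", "payload": {"deltas": [0,0,0,-0.001,0.008,0,0,0,0,0,-0.002,0.018,0,0,0,0,0,-0.002,0.018,0,0,0,0,0,-0.059,0.01,0.082,0,0,0,0,-0.059,0.01,0.082,0,0,0,0,-0.059,0.01,0.082,0,0,0,0,-0.15,0,0.16,0,0,0,0,-0.15,0,0.16,0,0,0,0,-0.15,0,0.16,0,0,0,0,-0.15,0,0.16,0]}}

```text
clock: 12.55
position: [0.3842, 0.182, 0.2326]
ee_rot: [-0.151, 2.426, 0.058]
force: [0.4, 0.6, 0.2]
width: 0.003
gripper_force: 0.0
```

```bash
python3 - <<'E'
from h import *
st()
im=optics.get_image("top"); 
g=cv2.cvtColor(im,cv2.COLOR_BGR2GRAY)[158:203,217:277]; g=np.clip((g.astype(float)-60)*1.3,0,255).astype(np.uint8)
cv2.imwrite("pics/z5.png",cv2.resize(g,None,fx=13,fy=13,interpolation=cv2.INTER_LANCZOS4))
E
```

```text
t 12.55 tip s,y,h [-0.0104  0.0121  0.2347] F u,y,n [ 0.497   0.5914 -0.0702]
```

View pics/z5.png

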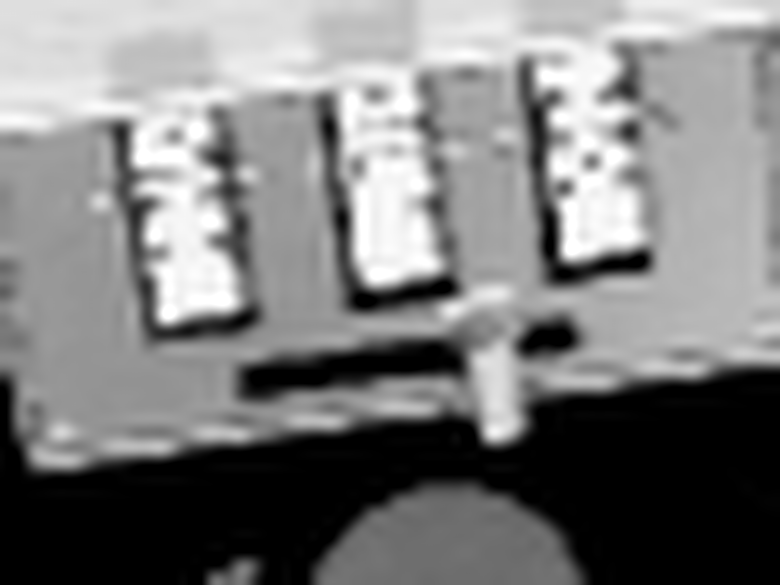

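The handle moved from (340,400) to (495,385), about 50 mm, and it came up hard against its stop. The wheels are unchanged and the robot is clear, so I'm handing in.

```bash
python3 -c "
from cell import arm
print(arm.sign_off())"
```

```text
the job is handed in; nothing more can be done
None
```

The job is handed in at about 12.6 s on the clock: the wheels show 4-2-5, the bolt is drawn fully right against its stop, the arm is clear, and I neither touched nor saw move anything else on the bench.

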